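# Slide the mirror under the stage bridge

### The arm

A 6-joint arm with a two-finger parallel gripper is mounted at the origin on the work surface. World frame = base frame: x ahead of the robot, y to its left, z up, the work surface at z = 0. Lengths are in m, angles in rad, forces in N, time in s.
With the tool pointing down it reaches from about 0.375 to 0.975 m from the base axis. Payload 3.8 kg.
Tool frame: the origin (TCP) lies midway between the tips of the shut fingers; the grasp point (between the pads) lies 19 mm behind it; x points along the fingers, z is the direction in which the jaws open and shut, and the axes are right-handed (so a half turn about x gives the same grasp; the last joint's range is limited). The gripper opens to 85 mm and grips with 20 to 120 N. Pads are 22 mm wide; open, the fingers measure 114 mm over their backs; the gripper's body (76 mm by 85 mm) begins 54 mm behind the grasp point. The pads swing forward as they close: fully open they stand 13 mm farther back than shut.
Start: joints at [-1.213, 0.264, 1.604, -0, 1.274, -0.037], TCP at [0.26, -0.623, 0.2] pointing down, gripper open.
Joint ranges: [-2.63, 2.63], [-0.94, 2.18], [0.31, 2.57], [-1.31, 4.45], [0, 2.66], [-2.55, 2.55]. Speed limits (rad/s): [2.57, 2.57, 3.14, 3.14, 3.14, 3.14].

### API

Orientations are given as a rotation vector (axis times angle).
In Python, from workcell import * gives the robot as it stands. The module is installed in compiled form; this text tells all that it offers.
- The arm moves only by the tool carry_out, never from a script. Its arguments are lists of equal length, an entry for each row: "offset": the shift along the tool's x, y, z in cm, a list of three; "delta_rot": the turn, a rotation vector about the tool's x, y, z in degrees, a list of three. A call has exactly 5 rows; each row shifts and turns the commanded pose from where the row before left it, along the tool's axes as they then stand; what a row does not reach is not made up. A row lasts 1/12 s, in which the tool goes at most 41.7 mm and 7.16 degrees, less where a joint would pass 70% of its speed; a pose out of reach is approached as far as the arm can. A call is refused whole if a number of a shift passes 4.17 or a number of a turn 7.16, either way. A call with a gripper value outside its range is refused whole. "fingers" is the opening, from -1 (shut) to 1 (fully open), set as the call begins (left out, the last holds). The fingers move at their own pace and stop on an object; "newtons" is the grip in N (left out, the last holds). Time passes only in rows, so rows that do not move let the fingers close, or fill a call up. It gives the time, the measured TCP pose, the force and the opening at its end, in the units of the state.
- read_state(): the state, without advancing time (a new reading comes with each control period).
- read_camera(name): name is "scene" or "top" or "wrist"; returns (picture, depth): 384x512x3 uint8, red, green, blue; 384x512 float32, m along the optical axis (not along the pixel's ray), 0 where there is no reading.
- get_calibration(name): a dict with "fx", "fy", "cx", "cy" (pixels), "R" (3x3) and "t" (3): a world point X has camera coordinates R X + t; the wrist camera has in their place "mount" (4x4, takes a point from camera to tool coordinates, whose origin is the TCP and whose axes are the tool frame's). Camera axes: x right, y down, z forward; pixel columns grow to the right and rows downward; lengths in m; the calibration is good to about 2 mm. A picture is of the moment at which its call begins: read the wrist's pose just before it. get_calibration takes no time and is no camera call.
- finish_job(): hands the job in, once; it reports no verdict.
The state is a dict: "time": time; "q": joint angles; "joint_vel": joint speeds; "joint_torque": joint torques, N m; "tool_pos": TCP position; "tcp_rot": TCP orientation; "wrist_force": force on the tool from outside, world axes, zero at the start; "torque": the same for the moment, N m; "width": opening from 0.0 (shut) to 1.0 (fully open).
Only numpy, scipy, OpenCV 4.12 (cv2) and the standard library are available. Lean on these libraries where they do the work, as an engineer would, in place of code of your own. Each camera call takes 0.05 s, during which the arm holds its last target. There are 200 camera calls.

### The job

Push the black mirror slide along the table, nose first, under the low stage bridge until its mirror stands right below the hole in the bridge, filling the hole when seen from above, with the slide square to the bridge and the mirror facing the lamp. Only push it, gently, with the fingertips: never lift it or let it tip, for there is hardly any headroom. Do not knock it or the robot against the bridge, and leave everything else on the table where it is.

Things in the scene. Friction and masses are not known exactly. Their poses are not given: they have to be found in the camera images.
- bridge: Low bridge bolted to the table. Origin on the table surface straight below the hole's centre; x level, the way the slide is pushed in (towards the lamp); z up. Aluminium plate 90 mm along x, 140 along y, underside 52 and top 64 mm above the table (clips on it to 70). Four legs, 16 mm diameter, at x = +-33, y = +-58 mm: 100 mm free between them. Entrance edge at x = -45 mm.
- bridge_hole (a point): Centre of the vertical 24 mm hole in the bridge plate, at the plate's underside, 52 mm above the table.
- lamp (a point): Centre of the lamp's front lens: black tube, 30 mm diameter, axis 30 mm above the table, fixed beyond the bridge on the bridge's x axis, from x = 90 to 190 mm in the bridge's frame, up to 52 mm high.
- mirror_slide: Black mirror slide, loose, 0.33 to 0.66 kg, in front of the entrance, nose roughly to the bridge. Origin on its underside, straight below the mirror's centre; x to its nose, z up. 56 mm wide throughout (y = +-28), straight sides. Foot x = -35 to 35 mm, 12 mm high, alone rests on the table. Slides with plain friction (a few N), stays where left.
- mirror (a point): Centre of the slide's mirror, 30 mm above its underside. Mirror 36 mm wide, tilted 45 degrees, face up and to the nose, from x = 18 (bottom) to -18 mm (top) in the slide's frame; with its back plate (to x = -22) it reaches 48 mm above the table: 4 mm of headroom under the bridge.
- push_tab (a point): Middle of the rear face of the upright push tab at the slide's tail, at x = -100 mm in the slide's frame, 25 mm above the table. Tab 3 mm thick, 56 mm wide, from 9 to 40 mm above the table. The tail sheet between foot and tab (x = -35 to -100 mm, 9 to 12 mm above the table) hangs free: 1.3 to 2.7 N down on its end tip the slide.
- lens_tube: Bystander: black lens tube standing upright, 31 mm diameter, 30 mm high, origin under its centre.
- oil_jar: Bystander: small amber jar with black cap, 30 mm diameter, 45 mm high, origin under its centre.
- post_holder: Bystander: black post holder, 32 mm foot diameter, with a steel post to 68 mm height and a small side screw, origin under its centre.
- dish: Bystander: clear shallow round dish, 55 mm diameter, 14 mm high, origin under its centre.
- ball_driver: Bystander: black-handled driver of 160 mm length lying along its x axis, origin on the table below its middle.
- objective: Bystander: steel microscope objective standing nose up, 27 mm diameter, 45 mm high, origin under its centre.
Not all that is in view belongs to the job. What is shaped like the mirror_slide but yellow is not meant.

How it is judged:
By the outcome, as a careful person would: the job done as asked, in the order asked, and still so for the second after the job is handed in, with the robot touching nothing.
It also fails if it takes over 72 s, if anything falls off the work surface, if the arm or the gripper's body presses on something with over 40 N, if the wrist force passes 120 N, or if a joint passes its speed limit or range.

## Working session

There is one attempt and no reset: what is moved stays moved. The work goes in short steps, Python scripts to look and compute and a tool call to move; the robot and the scene stay as the last step left them, time stands still between calls to the robot, and variables do not carry over. Pictures are saved under pics/ and viewed, about 8 in all and at most 12, crops included, and the job is handed in when it is done.

Besides the shell and the picture viewer there is one more tool, called after "Emit:" as a command line: name --argument value ..., lists and objects as JSON in quotes. carry_out: Moves the arm, as the interface text tells. Its arguments: {"type":"object","properties":{"offset":{"type":"array"},"delta_rot":{"type":"array"},"fingers":{"type":"number"},"newtons":{"type":"number"}},"required":["offset","delta_rot"]}

```bash
mkdir -p pics
python3 - <<'E'
from workcell import *
import cv2,numpy as np
s=read_state();print(s)
for n in("scene","top"):
    p,d=read_camera(n);c=get_calibration(n);print(n,c)
    np.savez(f"pics/{n}0.npz",p=p,d=d)
    cv2.imwrite(f"pics/{n}0.png",p[:,:,::-1])
print(get_calibration("wrist"))
E
```

```text
{'time': 0.0, 'q': array([-1.21289370e+00,  2.64795839e-01,  1.60537056e+00,  1.51988326e-05,
        1.27369118e+00, -3.68766188e-02]), 'joint_vel': array([ 4.00774379e-04, -1.40414408e-03, -5.58376267e-05,  5.68172055e-04,
        5.68809247e-04,  1.62884693e-03]), 'joint_torque': array([-7.23943012e-04, -5.15114808e+01, -3.67317224e+01, -1.42732092e-04,
        1.30556009e-02,  2.98156874e-05]), 'tool_pos': array([ 0.25934624, -0.6223247 ,  0.1985352 ]), 'tcp_rot': array([ 0.91501967,  1.37235964, -0.91281723]), 'wrist_force': array([ 0.38572823, -0.11380105, -0.37765352]), 'torque': array([ 0.08243076, -0.01656328, -0.01200582]), 'width': 0.9984749242884077}
scene {'fx': 450.3669033337446, 'fy': 450.3669033337446, 'cx': 251.76106193822173, 'cy': 188.22980969016558, 'R': array([[-0.42931663,  0.90309034, -0.01072695],
       [ 0.57914439,  0.26616458, -0.77055058],
       [-0.69302165, -0.33702263, -0.63728858]]), 't': array([ 0.22800164, -0.23196975,  1.49463035])}
top {'fx': 358.4991208549845, 'fy': 358.4991208549845, 'cx': 254.24023347333895, 'cy': 186.46797662424987, 'R': array([[-0.02365084, -0.99960646, -0.01508504],
       [-0.9968289 ,  0.02472654, -0.07563562],
       [ 0.07597885,  0.01324836, -0.99702141]]), 't': array([0.02667015, 0.49863057, 0.8833122 ])}
{'fx': 318.0129523686036, 'fy': 318.0129523686036, 'cx': 254.02432287875584, 'cy': 188.99945037521078, 'mount': array([[ 1.81749711e-04, -3.05901247e-01,  9.52063230e-01,
        -1.74922937e-01],
       [-9.35201386e-05, -9.52063247e-01, -3.05901234e-01,
         7.80100046e-02],
       [ 9.99999979e-01, -3.34396245e-05, -2.01645147e-04,
         9.47662561e-04],
       [ 0.00000000e+00,  0.00000000e+00,  0.00000000e+00,
         1.00000000e+00]])}
```

View pics/top0.png

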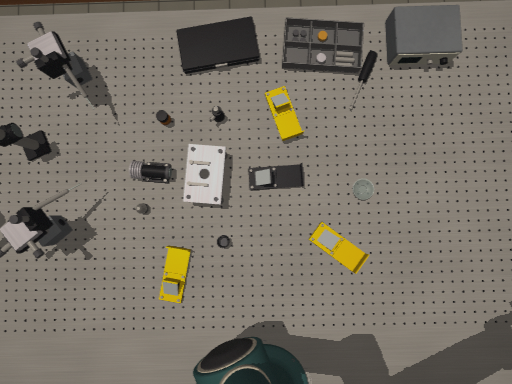

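View pics/scene0.png

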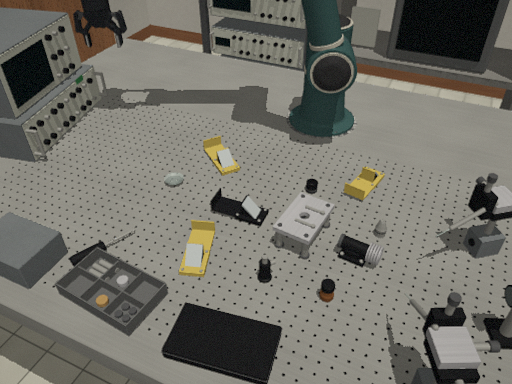

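Top view: the bridge is the silver plate at (205,175) with its hole at (204,174), and the lamp is at (155,172). There are four candidates shaped like the slide: black at (275,177), yellow at (285,112), (338,247) and (175,273). The black one fits: it is the right colour, sits in front of the entrance and points its nose at the bridge. I'll take rough positions now, then look from close by with the wrist camera.

```bash
cat > h.py <<'E'
from workcell import *
import cv2,numpy as np
from scipy.spatial.transform import Rotation as Ro
def ray(n,uv,z,st=None):
    c=get_calibration(n);d=np.array([(uv[0]-c['cx'])/c['fx'],(uv[1]-c['cy'])/c['fy'],1.])
    if n=='wrist':
        M=c['mount'];R=Ro.from_rotvec(st['tcp_rot']).as_matrix()
        o=np.array(st['tool_pos'])+R@M[:3,3];d=R@M[:3,:3]@d
    else:
        o=-c['R'].T@c['t'];d=c['R'].T@d
    return o+d*(z-o[2])/d[2]
def grab(name):
    st=read_state();p,d=read_camera('wrist')
    np.savez(f'pics/{name}.npz',p=p,d=d,pos=st['tool_pos'],rot=st['tcp_rot']);cv2.imwrite(f'pics/{name}.png',p[:,:,::-1])
    return st,p,d
E
python3 - <<'E'
from h import *
for nm,uv,z in [('hole',(204,174),.064),('bNW',(191,146),.064),('bNE',(226,146),.064),('bSE',(221,206),.064),('bSW',(184,200),.064),('lamp',(172,173),.045),('mir',(263,178),.03),('tabA',(302,165),.04),('tabB',(303,187),.04),('noseA',(249,169),.012),('noseB',(250,190),.012)]:
    print(nm,ray('top',uv,z).round(4))
R=Ro.from_rotvec(read_state()['tcp_rot']).as_matrix();print(R.round(3))
im=cv2.imread('pics/top0.png')[130:220,130:320];cv2.imwrite('pics/c1.png',cv2.resize(im,None,fx=4,fy=4,interpolation=cv2.INTER_CUBIC))
E
```

```text
hole [0.5287 0.134  0.064 ]
bNW [0.5976 0.1646 0.064 ]
bNE [0.5954 0.0799 0.064 ]
bSE [0.451  0.0944 0.064 ]
bSW [0.4674 0.1827 0.064 ]
lamp [0.5354 0.2157 0.045 ]
mir [ 0.5189 -0.0079  0.03  ]
tabA [ 0.5477 -0.1046  0.04  ]
tabB [ 0.4933 -0.1053  0.04  ]
noseA [0.5446 0.027  0.012 ]
noseB [0.491  0.0256 0.012 ]
[[-0.001  0.923  0.385]
 [ 0.002  0.385 -0.923]
 [-1.     0.    -0.002]]
```

View pics/c1.png

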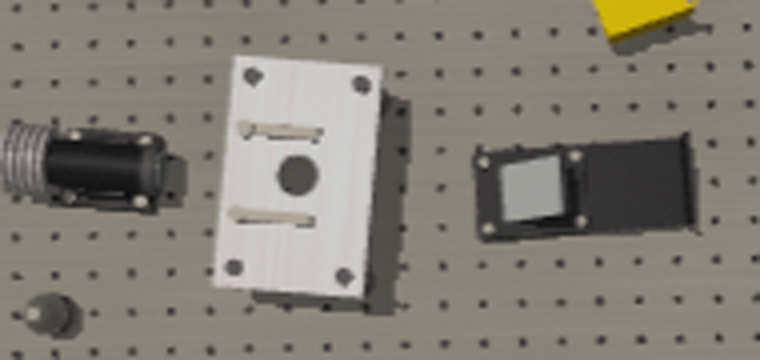

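The crop confirms it: the black slide has its mirror near (532,188), its tab at (690,185) and its nose on the bridge side, turned about 8° from the bridge axis. Next I move the wrist camera over both.

Emit:
carry_out --offset '[[-0.5,2.7,-2.0],[-0.5,2.7,-2.0],[-0.5,2.7,-2.0],[-0.5,2.7,-2.0],[-0.5,2.7,-2.0]]' --delta_rot '[[-3.15,0,0],[-3.15,0,0],[-3.15,0,0],[-3.15,0,0],[-3.15,0,0]]'

```text
time: 0.52
tool_pos: [0.3296, -0.469, 0.2243]
tcp_rot: [0.702, 1.455, -0.701]
wrist_force: [0.3, -0.8, -0.6]
width: 1.0
```

Emit:
carry_out --offset '[[-0.5,3.14,-1.2],[-0.5,3.14,-1.2],[-0.5,3.14,-1.2],[-0.5,3.14,-1.2],[-0.5,3.14,-1.2]]' --delta_rot '[[-3.15,0,0],[-3.15,0,0],[-3.15,0,0],[-3.15,0,0],[-3.15,0,0]]'

```text
time: 0.93
tool_pos: [0.3988, -0.3164, 0.2496]
tcp_rot: [0.489, 1.516, -0.488]
wrist_force: [-0.6, 0.7, 0.3]
width: 1.003
```

Emit:
carry_out --offset '[[-0.5,3.36,-0.3],[-0.5,3.36,-0.3],[-0.5,3.36,-0.3],[-0.5,3.36,-0.3],[-0.5,3.36,-0.3]]' --delta_rot '[[-3.15,0,0],[-3.15,0,0],[-3.15,0,0],[-3.15,0,0],[-3.15,0,0]]'

```text
time: 1.35
tool_pos: [0.4684, -0.1634, 0.2747]
tcp_rot: [0.274, 1.554, -0.274]
wrist_force: [0.9, 0.3, 0.7]
width: 0.999
```

Emit:
carry_out --offset '[[-0.5,3.3,0.6],[-0.5,3.3,0.6],[-0.5,3.3,0.6],[-0.5,3.3,0.6],[-0.5,3.3,0.6]]' --delta_rot '[[-3.15,0,0],[-3.15,0,0],[-3.15,0,0],[-3.15,0,0],[-3.15,0,0]]'

```text
time: 1.77
tool_pos: [0.5367, -0.0109, 0.2996]
tcp_rot: [0.058, 1.571, -0.058]
wrist_force: [0.6, 0.0, -0.9]
width: 0.998
```

Emit:
carry_out --offset '[[0,0,0],[0,0,0],[0,0,0],[0,0,0],[0,0,0]]' --delta_rot '[[0,0,0],[0,0,0],[0,0,0],[0,0,0],[0,0,0]]'

```text
time: 2.18
tool_pos: [0.5359, -0.0137, 0.2994]
tcp_rot: [0.061, 1.571, -0.062]
wrist_force: [-0.6, 0.4, 0.4]
width: 1.003
```

Run:
```python
from h import *
st,p,d=grab('w1');print(st['time'],st['tool_pos'],Ro.from_rotvec(st['tcp_rot']).as_matrix().round(4))
cv2.imwrite('pics/w1b.png',cv2.resize(p[:,:,::-1],None,fx=1.5,fy=1.5))
```

```text
2.1833 [ 0.53594034 -0.01372594  0.29944257] [[-8.000e-04  7.840e-02  9.969e-01]
 [-3.000e-04  9.969e-01 -7.840e-02]
 [-1.000e+00 -3.000e-04 -8.000e-04]]
```

View pics/w1b.png

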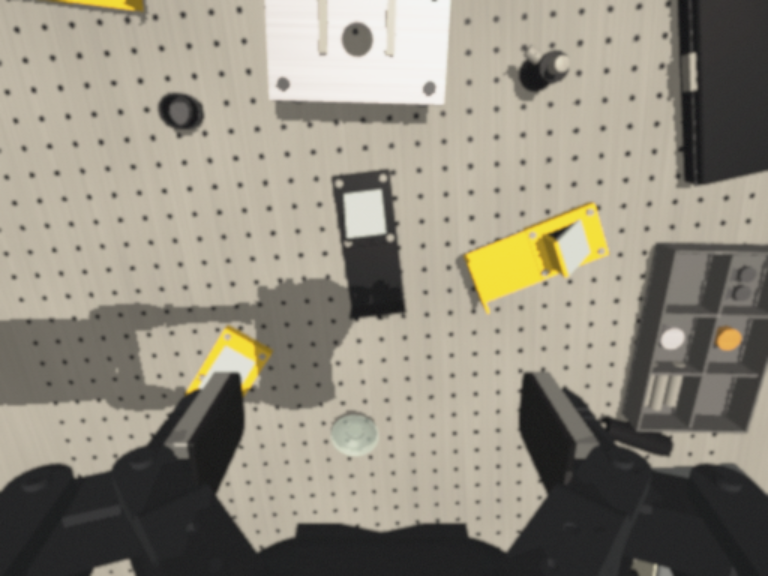

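The wrist view (×1.5) shows the hole at (357,39), the plate's front corners at (270,100) and (444,104), the slide's nose corners at (333,178) and (388,171), and its tab at (352–405,315). I'll measure these with masks.

```bash
cat >> h.py <<'E'
def line(pts): # world xy pts -> centroid, dir
    vx,vy,x,y=cv2.fitLine(np.float32(pts),cv2.DIST_HUBER,0,1e-4,1e-4).ravel(); return np.array([x,y]),np.array([vx,vy])*(1 if vy>0 else -1)
def edges(gray,rows,lo,hi,thr,dark):
    L=[];Rr=[]
    for r in rows:
        g=gray[r,lo:hi].astype(float);m=(g<thr) if dark else (g>thr);i=np.flatnonzero(m)
        if len(i)<10: continue
        a,b=i[0],i[-1]
        L.append((lo+a-(.0 if a==0 else (thr-g[a])/(g[a-1]-g[a])),r)); Rr.append((lo+b+(0 if b==len(g)-1 else (thr-g[b])/(g[b+1]-g[b])),r))
    return L,Rr
ang=lambda v:np.degrees(np.arctan2(v[0],v[1])) # heading from +y towards +x
E
python3 - <<'E'
from h import *
z=np.load('pics/w1.npz');p=z['p'];st=dict(tool_pos=z['pos'],tcp_rot=z['rot'])
g=cv2.cvtColor(p,cv2.COLOR_RGB2GRAY)
W=lambda L,h:[ray('wrist',q,h,st)[:2] for q in L]
L,R=edges(g,range(5,60),150,320,205,False)
print(g[30,170:186],g[30,288:304],g[150,222:232],g[150,256:270], g[26,220:256])
for n,E in(('plL',L),('plR',R)): c,v=line(W(E,.064));print(n,c,ang(v))
# front edge
gT=g.T.copy();F=[]
for c in range(188,292,2):
    col=g[55:85,c].astype(float);i=np.flatnonzero(col<205)[0];F.append((c,55+i-(205-col[i])/(col[i-1]-col[i])))
c,v=line(W(F,.064));print('front',c,ang(v))
m=np.uint8(g<170);m[:8]=0;n,lab,s,ce=cv2.connectedComponentsWithStats(m)
k=lab[26,238];print('hole px',s[k],ce[k]);print('hole',ray('wrist',ce[k],.064,st), 'w,h mm',[np.linalg.norm(ray('wrist',(s[k][0]+s[k][2],26),.064,st)-ray('wrist',(s[k][0],26),.064,st))*1e3])
L,R=edges(g,range(125,195),215,280,75,True)
a,va=line(W(L,.012));b,vb=line(W(R,.012));print('sideL',a,ang(va),'sideR',b,ang(vb),'w',abs(np.cross(b-a,va)))
m=np.uint8(p.min(2)>150);n,lab,s,ce=cv2.connectedComponentsWithStats(m);k=lab[142,243];print('mir',s[k],ce[k],ray('wrist',ce[k],.03,st))
for nm,q,h in(('nA',(333,178),.012),('nB',(388,171),.012),('tA',(352,317),.04),('tB',(405,312),.04)):print(nm,ray('wrist',np.array(q)/1.5,h,st))
im=cv2.resize(p[190:220,220:290,::-1],None,fx=8,fy=8);cv2.imwrite('pics/tab.png',im)
print(g[195:216,250])
E
```

```text
[183 183 183 184 184 184 188 205 223 232 232 233 233 233 234 234] [243 243 243 243 243 243 243 244 243 239 222 190 180 180 181 183] [186 181 153 105  65  55  52  88 157 208] [184 121  70  57  54  54  55  68  99 135 163 180 184 184] [239 239 239 239 239 238 230 199 145 114 109 108 108 109 109 108 109 110
 110 108 106 108 107 107 106 108 110 127 177 227 240 242 242 242 242 242]
plL [0.45643622 0.124837  ] 5.892818
plR [0.59833306 0.11861956] 5.58951
front [0.51693475 0.08883222] -82.17147
hole px [228  15  20  23 358] [237.6424581   25.80446927]
hole [0.52829129 0.13219088 0.064     ] w,h mm [np.float64(23.271096108597067)]
sideL [ 0.4955635  -0.05186453] -2.4254522 sideR [ 0.5486756  -0.05602653] -2.9931092 w 0.052888375
mir [229 126  28  33 769] [242.526658   142.09622887] [ 0.52012938 -0.00895107  0.03      ]
nA [0.49306186 0.02377918 0.012     ]
nB [0.54566185 0.02615645 0.012     ]
tA [ 0.49999422 -0.10795187  0.04      ]
tB [ 0.55203589 -0.10678675  0.04      ]
[ 30  29  30  30  31  31  29  29  29  27  29  27  27  28  43  80 127 162
 180 186 187]<stdin>:16: DeprecationWarning: Arrays of 2-dimensional vectors are deprecated. Use arrays of 3-dimensional vectors instead. (deprecated in NumPy 2.0)
```

Emit:
carry_out --offset '[[0,3,0],[0,3,0],[0,3,0],[0,0,0],[0,0,0]]' --delta_rot '[[0,0,0],[0,0,0],[0,0,0],[0,0,0],[0,0,0]]'

```text
time: 2.65
tool_pos: [0.5432, 0.0775, 0.2997]
tcp_rot: [0.059, 1.57, -0.059]
wrist_force: [-0.4, -0.0, -0.5]
width: 1.001
```

```bash
python3 - <<'E' 2>/dev/null
from h import *
st,p,d=grab('w2');print(st['time'],st['tool_pos'])
def plate(n,p,st,box,thr):
    g=cv2.cvtColor(p,cv2.COLOR_RGB2GRAY);m=np.uint8(p.min(2)>thr);mm=np.zeros_like(m);x0,y0,x1,y1=box;mm[y0:y1,x0:x1]=m[y0:y1,x0:x1]
    cs,_=cv2.findContours(mm,cv2.RETR_EXTERNAL,cv2.CHAIN_APPROX_NONE);c=max(cs,key=cv2.contourArea)[:,0]
    w=np.array([ray(n,q,.064,st)[:2] for q in c]);r=cv2.minAreaRect(np.float32(w*1000));print(n,'plate rect mm',r)
    cx=np.array(r[0])/1000
    # line fit per side
    B=cv2.boxPoints(r)/1000
    for i in range(4):
        a,b=B[i],B[(i+1)%4];t=(w-a)@(b-a)/((b-a)@(b-a));dist=np.abs(np.array([np.cross(b-a,q-a) for q in w]))/np.linalg.norm(b-a)
        s=w[(dist<.004)&(t>.1)&(t<.9)];c0,v=line(s);print('  side',c0.round(4),ang(v).round(2),len(s))
    hm=np.uint8(g<175);u=0
    return r
plate('wrist',p,st,(120,5,350,170),200)
t=np.load('pics/top0.npz')['p'];plate('top',t,None,(170,135,240,215),185)
g=cv2.cvtColor(p,cv2.COLOR_RGB2GRAY)
n,lab,s,ce=cv2.connectedComponentsWithStats(np.uint8(g<170))
for k in range(1,n):
    w=ray('wrist',ce[k],.064,st)
    if 150<s[k][4]<600: print('dark',s[k],ce[k].round(1),w.round(4))
gt=cv2.cvtColor(t,cv2.COLOR_RGB2GRAY);n,lab,s,ce=cv2.connectedComponentsWithStats(np.uint8(gt<150));k=lab[174,204];print('top hole',s[k],ray('top',ce[k],.064))
cv2.imwrite('pics/w2b.png',cv2.resize(p[:260,:,::-1],None,fx=1.5,fy=1.5))
E
```

```text
2.65 [0.54324062 0.07745306 0.29971258]
wrist plate rect mm ((528.468505859375, 131.98416137695312), (89.97542572021484, 140.30970764160156), 84.05577087402344)
  side [0.5324 0.0874] -83.97 86
  side [0.5972 0.1211] 6.09 59
  side [0.5392 0.1756] -84.24 93
  side [0.4575 0.1205] 6.13 60
top plate rect mm ((530.03076171875, 134.0868682861328), (86.8407974243164, 138.05406188964844), 83.87096405029297)
  side [0.5254 0.0924] -83.93 45
  side [0.5974 0.1266] 5.51 28
  side [0.5273 0.1769] -84.1 45
  side [0.4625 0.142 ] 6.1 29
dark [230  98  19  18 223] [239.8 105.2] [0.5298 0.134  0.064 ]
dark [188 142  95   9 329] [229.2 145.1] [0.5116 0.0851 0.064 ]
dark [300 192  87  69 599] [330.1 220.9] [ 0.642 -0.032  0.064]
dark [351 206  26  36 344] [360.8 221.8] [ 0.685  -0.0365  0.064 ]
dark [221 317  30  20 360] [235.9 325.9] [ 0.4938 -0.2008  0.064 ]
top hole [199 169  11  10  86] [0.53011452 0.13390248 0.064     ]
```

View pics/w2b.png

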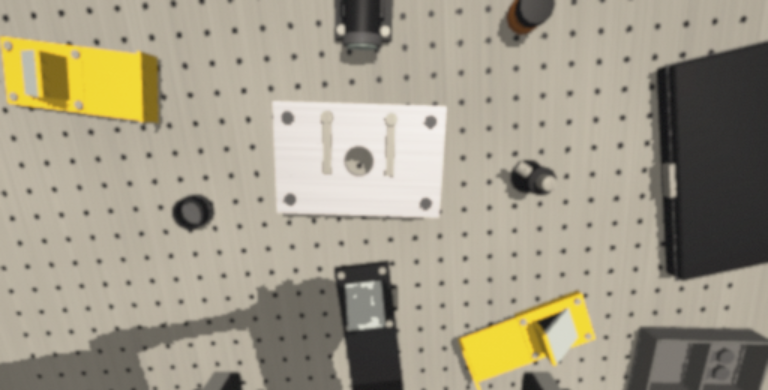

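The wrist plate measurement is 90.0 × 140.3 mm, which matches the given sizes. Bridge centre is (0.5285, 0.132) with heading +6.0°. The slide's origin is about (0.520, -0.0095) with heading about -2.6°, and it sits about 6.5 mm to the +x side of the axis. Plan: straddle the slide with the open fingers, then nudge it sideways with one finger pad to square and centre it. After that, push on the tab from behind.

```bash
cat >> h.py <<'E'
B=np.array([.5285,.132]);HD=6.0
hv=np.array([np.sin(np.radians(HD)),np.cos(np.radians(HD))]);nv=np.array([hv[1],-hv[0]])
def bf(p): p=np.asarray(p)[:2]-B; return np.array([p@hv,p@nv])*1e3 # along, lateral mm
def go(al,la,z,hd=HD):
    st=read_state();R=Ro.from_rotvec(st['tcp_rot']).as_matrix();h=np.radians(hd)
    T=np.column_stack([[0,0,-1],[np.sin(h),np.cos(h),0],[np.cos(h),-np.sin(h),0]])
    t=np.r_[B+hv*al/1e3+nv*la/1e3,z/1e3]
    print('t',st['time'],'pos bf',bf(st['tool_pos']).round(2),'z',st['tool_pos'][2],'F',np.round(st['wrist_force'],1),'shift cm (current axes)',(R.T@(t-st['tool_pos'])*100).round(2),'(target axes)',(T.T@(t-st['tool_pos'])*100).round(2),'turn deg',np.degrees(Ro.from_matrix(R.T@T).as_rotvec()).round(2))
E
python3 -c "
from h import *
go(-150.6,5,70)"
```

```text
t 2.7 pos bf [-53.53  20.43] z 0.2997313485146664 F [-0.1 -0.3 -0.1] shift cm (current axes) [22.98 -9.64 -1.81] (target axes) [22.97 -9.71 -1.54] turn deg [ 1.63 -0.02  0.04]
```

Emit:
carry_out --offset '[[0,0,0],[1,-2.4,-0.4],[2,-2.4,-0.4],[3,-2.4,-0.4],[3,-2.5,-0.34]]' --delta_rot '[[1.63,0,0],[0,0,0],[0,0,0],[0,0,0],[0,0,0]]' --fingers 1

```text
time: 3.12
tool_pos: [0.5182, -0.0201, 0.2103]
tcp_rot: [0.083, 1.566, -0.084]
wrist_force: [0.7, -0.2, -0.3]
width: 1.002
```

Emit:
carry_out --offset '[[4,0,0],[4,0,0],[4,0,0],[2,0,0],[0,0,0]]' --delta_rot '[[0,0,0],[0,0,0],[0,0,0],[0,0,0],[0,0,0]]'

```text
time: 3.53
tool_pos: [0.512, -0.019, 0.064]
tcp_rot: [0.084, 1.581, -0.085]
wrist_force: [-1.0, 0.4, 0.2]
width: 1.0
```

Run:
```python
from h import *
st,p,d=grab('w3');go(-150.6,5,-8)
cv2.imwrite('pics/w3b.png',p[:,:,::-1])
# finger tips from depth in tool frame
c=get_calibration('wrist');v,u=np.mgrid[0:384,0:512];P=np.stack([(u-c['cx'])/c['fx']*d,(v-c['cy'])/c['fy']*d,d],-1)@c['mount'][:3,:3].T+c['mount'][:3,3]
R=Ro.from_rotvec(st['tcp_rot']).as_matrix();Wz=(P@R.T+st['tool_pos'])[...,2]
m=(d>0)&(abs(P[...,1])<.013)&(abs(P[...,2])>.03)&(abs(P[...,2])<.065)&(P[...,0]>-.06)&(P[...,0]<.02)
for s in(-1,1):
    q=P[m&(P[...,2]*s>0)];print(s,len(q),'tip x mm',np.percentile(q[:,0],[90,99])*1e3,'inner z',np.percentile(abs(q[:,2]),[1,50])*1e3,'y',np.percentile(q[:,1],[1,99])*1e3)
```

```text
t 3.5833 pos bf [-151.55    2.06] z 0.06713900091155686 F [0.8 0.5 1.5] shift cm (current axes) [7.51 0.1  0.34] (target axes) [7.51 0.1  0.29] turn deg [-0.13 -0.38  0.03]
-1 779 tip x mm [-48.16349484 -45.83026081] inner z [42.12259814 42.64585729] y [-11.51736988  10.65358498]
1 771 tip x mm [-48.13294815 -45.6757699 ] inner z [42.54109761 43.08254009] y [-11.53163878  10.7142195 ]
```

View pics/w3b.png

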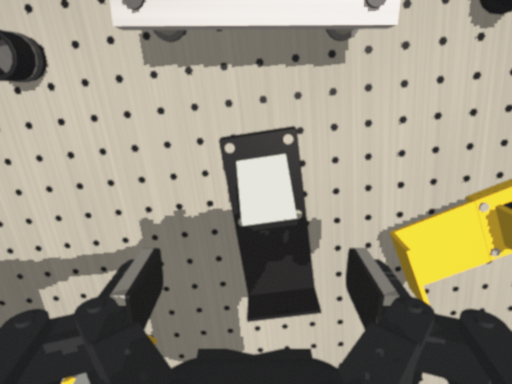

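The fingers now bracket the slide: its nose is at (258,137), its tab at (285,305), and the fingertips are at x≈150 and x≈358. Inner faces measure ±42.6 mm, as expected. I'll descend in stages.

Emit:
carry_out --offset '[[0,0,0],[2,0,0],[2,0,0],[2,0,0],[0,0,0]]' --delta_rot '[[0,0,0],[0,0,0],[0,0,0],[0,0,0],[0,0,0]]'

```text
time: 4.0
tool_pos: [0.5174, -0.0179, 0.0093]
tcp_rot: [0.083, 1.571, -0.083]
wrist_force: [-0.1, -0.2, -1.4]
width: 1.0
```

Emit:
carry_out --offset '[[0,0,0],[0,0,0],[0,0,0],[0,0,0],[0,0,0]]' --delta_rot '[[0,0,0],[0,0,0],[0,0,0],[0,0,0],[0,0,0]]'

```text
time: 4.42
tool_pos: [0.5191, -0.0177, 0.0113]
tcp_rot: [0.082, 1.567, -0.082]
wrist_force: [-0.4, -0.3, 0.6]
width: 0.998
```

```bash
python3 -c "
from h import *
go(-150.6,5,-7)
import numpy as np
z=np.load('pics/w3.npz');d=z['d'];print(d[245:262:4,140:165:4].round(3))
"
```

```text
t 4.4167 pos bf [-149.86    6.32] z 0.01129652848703197 F [-0.4 -0.3  0.6] shift cm (current axes) [ 1.83 -0.07 -0.14] (target axes) [ 1.83 -0.07 -0.13] turn deg [-0.    0.14 -0.  ]
[[0.268 0.266 0.267 0.267 0.265 0.267 0.267]
 [0.267 0.137 0.138 0.138 0.138 0.144 0.268]
 [0.135 0.135 0.134 0.136 0.138 0.144 0.268]
 [0.133 0.131 0.131 0.132 0.137 0.144 0.269]
 [0.129 0.129 0.129 0.132 0.137 0.144 0.27 ]]
```

Run:
```python
from h import *
st,p,d=grab('w4');print(st['tool_pos'])
c=get_calibration('wrist')
def pr(P):
    M=c['mount'];q=M[:3,:3].T@(np.array(P)-M[:3,3]);return (c['fx']*q[0]/q[2]+c['cx'],c['fy']*q[1]/q[2]+c['cy'],q[2])
im=p[:,:,::-1].copy()
for P in((-.013,.011,.0425),(-.013,.011,-.0425),(-.046,.011,.0425),(0,0,0)):
    a=pr(P);print(P,np.round(a,3));cv2.circle(im,(int(a[0]),int(a[1])),4,(0,0,255),1)
cv2.imwrite('pics/w4b.png',im)
```

```text
[ 0.51912506 -0.0176972   0.01129653]
(-0.013, 0.011, 0.0425) [3.31381e+02 2.13962e+02 1.75000e-01]
(-0.013, 0.011, -0.0425) [1.76473e+02 2.14013e+02 1.74000e-01]
(-0.046, 0.011, 0.0425) [3.48409e+02 2.41893e+02 1.43000e-01]
(0, 0, 0) [2.53933e+02 2.22771e+02 1.90000e-01]
```

View pics/w4b.png

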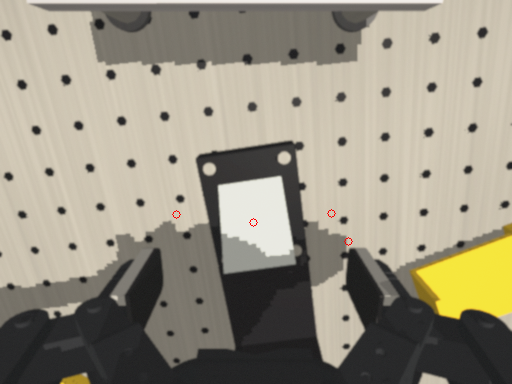

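The fingers, fully open, seem to end at rows ~250, which by depth is about 46 mm behind the TCP rather than 13. The tips would then be at about 57 mm height here. I'll back off behind the tab, shut the fingers and measure where the tips really are.

Emit:
carry_out --offset '[[-3,0,0],[-3,0,0],[0,-3,0],[0,-4,0],[0,-4,0]]' --delta_rot '[[0,0,0],[0,0,0],[0,0,0],[0,0,0],[0,0,0]]'

```text
time: 4.88
tool_pos: [0.5073, -0.1277, 0.0714]
tcp_rot: [0.079, 1.567, -0.08]
wrist_force: [0.1, 0.3, -0.4]
width: 1.001
```

Emit:
carry_out --offset '[[0,-2.5,0],[0,0,0],[0,0,0],[0,0,0],[0,0,0]]' --delta_rot '[[0,0,0],[0,0,0],[0,0,0],[0,0,0],[0,0,0]]' --fingers -0.3 --newtons 20

```text
time: 5.3
tool_pos: [0.5037, -0.1509, 0.0698]
tcp_rot: [0.082, 1.57, -0.081]
wrist_force: [-0.1, 0.1, -0.4]
width: 0.352
```

Emit:
carry_out --offset '[[0,0,0],[0,0,0],[0,0,0],[0,0,0],[0,0,0]]' --delta_rot '[[0,0,0],[0,0,0],[0,0,0],[0,0,0],[0,0,0]]'

```text
time: 5.72
tool_pos: [0.5038, -0.1515, 0.0699]
tcp_rot: [0.082, 1.569, -0.082]
wrist_force: [0.4, -1.1, 0.4]
width: 0.351
```

Run:
```python
from h import *
st,p,d=grab('w5');print(st['tool_pos'],st['width'],bf(st['tool_pos']))
c=get_calibration('wrist');v,u=np.mgrid[0:384,0:512];P=np.stack([(u-c['cx'])/c['fx']*d,(v-c['cy'])/c['fy']*d,d],-1)@c['mount'][:3,:3].T+c['mount'][:3,3]
m=(d>0)&(P[...,1]<.014)&(P[...,0]<.02)&(abs(P[...,2])<.06)&(P[...,0]>-.06)
for s in(-1,1):
    q=P[m&(P[...,2]*s>0)]*1e3;print(s,len(q),'x max',np.percentile(q[:,0],[50,95,99.8]));
    for a in range(-60,20,8):
        k=q[(q[:,0]>a)&(q[:,0]<a+8)]
        if len(k)>5:print(a,len(k),'z',np.percentile(k[:,2],[2,98]).round(1),'y',np.percentile(k[:,1],[2,98]).round(1))
```

```text
[ 0.50384499 -0.15150134  0.0698827 ] 0.350503474656856 [-284.52544432    5.11401667]
-1 964 x max [-49.60867689 -37.71499948 -32.60201008]
-60 390 z [-27.9 -14.6] y [-10.3  10.7]
-52 323 z [-27.8 -14.6] y [-10.1  10.6]
-44 227 z [-26.8 -14.6] y [-10.3  10.6]
-36 24 z [-15.9 -14.6] y [-9.8  8.8]
1 962 x max [-49.59459801 -37.76100619 -32.91820879]
-60 394 z [15.1 28.5] y [-10.5  10.7]
-52 320 z [15.1 28.4] y [-10.2  10.6]
-44 224 z [15.1 27.4] y [-9.4 10.5]
-36 24 z [15.1 15.3] y [-9.3  7.7]
```

View pics/w5.png

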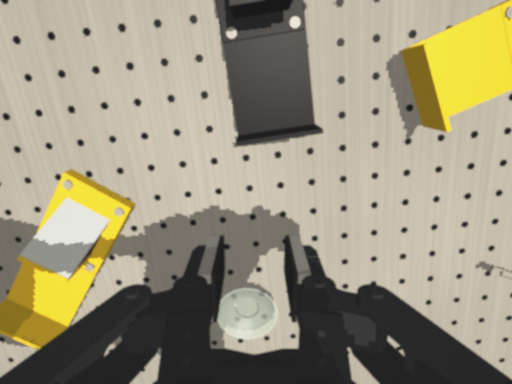

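Slide tab is at (280,135). At 30 mm opening, the fingertips at (215,240) and (293,240) come out about 33 mm behind the stated TCP. I'll check their height independently with the fixed cameras' depth.

Run:
```python
from h import *
st=read_state();R=Ro.from_rotvec(st['tcp_rot']).as_matrix()
z=np.load('pics/w5.npz')
def cloud(n,d):
    c=get_calibration(n);v,u=np.mgrid[0:384,0:512];P=np.stack([(u-c['cx'])/c['fx']*d,(v-c['cy'])/c['fy']*d,d],-1)
    if n=='wrist': return (P@c['mount'][:3,:3].T+c['mount'][:3,3])@R.T+st['tool_pos'],P
    return (P-c['t'])@c['R'],P
W,_=cloud('wrist',z['d']);print('wrist table z',np.median(W[60:130,330:380,2]),np.median(W[150:200,150:350,2]))
for n in('scene',):
    p,d=read_camera(n);np.savez('pics/scene5.npz',p=p,d=d);W,_=cloud(n,d)
    T=(W-st['tool_pos'])@R*1e3
    tb=W[(d>0)&(abs(W[...,0]-.45)<.05)&(abs(W[...,1]+.05)<.03)];print('scene table z',np.median(tb[:,2]))
    m=(d>0)&(abs(T[...,2])<32)&(abs(T[...,1])<14)&(T[...,0]<15)&(T[...,0]>-100)
    q=T[m];print(n,len(q))
    for a in range(-100,20,8):
        k=q[(q[:,0]>a)&(q[:,0]<=a+8)]
        if len(k):print(a,len(k),'z',k[:,2].min().round(1),k[:,2].max().round(1),'y',k[:,1].min().round(1),k[:,1].max().round(1))
```

```text
wrist table z 0.0008845786278876624 0.0007750841478474449
scene table z -0.001158338458626421
scene 340
-100 37 z -13.4 28.8 y -8.0 14.0
-92 22 z -28.3 28.3 y -8.1 14.0
-84 47 z -31.3 31.7 y -8.9 13.9
-76 32 z -24.6 30.2 y -6.1 13.7
-68 43 z -21.6 29.7 y -8.4 13.7
-60 44 z -19.9 31.1 y -10.1 13.8
-52 49 z -27.5 31.1 y -9.8 13.8
-44 40 z -28.6 30.4 y -9.2 13.7
-36 26 z -16.3 24.3 y -10.2 11.9
```

Both cameras agree that the fingertips sit about 33 mm above the reported TCP at 30 mm opening, and about 46 mm when fully open. The measured table height is within 1 mm of 0. I'll use those offsets, so tip height = TCP z + 46 mm when open. Now back to straddling the foot.

Emit:
carry_out --offset '[[0,3.4,0],[0,3.3,0],[0,3.3,0],[0,3.3,0],[0,0,0]]' --delta_rot '[[0,0,0],[0,0,0],[0,0,0],[0,0,0],[0,0,0]]' --fingers 1

```text
time: 6.23
tool_pos: [0.5181, -0.0151, 0.07]
tcp_rot: [0.082, 1.569, -0.078]
wrist_force: [-0.2, 0.3, -0.5]
width: 0.999
```

Emit:
carry_out --offset '[[2,0,0],[2,0,0],[1.5,0,0],[0,0,0],[0,0,0]]' --delta_rot '[[0,0,0],[0,0,0],[0,0,0],[0,0,0],[0,0,0]]'

```text
time: 6.65
tool_pos: [0.5166, -0.0199, 0.0141]
tcp_rot: [0.083, 1.572, -0.083]
wrist_force: [-0.2, 0.3, 0.1]
width: 0.999
```

Run:
```python
from h import *
print(read_state()['width']);go(-150.6,5,-20);go(-150.6,5,-40)
```

```text
0.9992642644338683
t 6.65 pos bf [-152.3     4.06] z 0.014080184148473916 F [-0.2  0.3  0.1] shift cm (current axes) [3.41 0.17 0.1 ] (target axes) [3.41 0.17 0.09] turn deg [-0.02 -0.14  0.01]
t 6.65 pos bf [-152.3     4.06] z 0.014080184148473916 F [-0.2  0.3  0.1] shift cm (current axes) [5.41 0.17 0.11] (target axes) [5.41 0.17 0.09] turn deg [-0.02 -0.14  0.01]
```

Emit:
carry_out --offset '[[0.5,0.1,0.1],[1,0,0],[1,0,0],[1,0,0],[0,0,0]]' --delta_rot '[[0,0,0],[0,0,0],[0,0,0],[0,0,0],[0,0,0]]'

```text
time: 7.07
tool_pos: [0.5166, -0.0186, -0.0226]
tcp_rot: [0.083, 1.573, -0.082]
wrist_force: [-0.9, -0.4, -0.2]
width: 0.997
```

Run:
```python
from h import *
st,p,d=grab('w6');R=Ro.from_rotvec(st['tcp_rot']).as_matrix();print(st['tool_pos'])
go(-150.6,5,-40)
c=get_calibration('wrist');v,u=np.mgrid[0:384,0:512];P=np.stack([(u-c['cx'])/c['fx']*d,(v-c['cy'])/c['fy']*d,d],-1)@c['mount'][:3,:3].T+c['mount'][:3,3]
m=(d>0)&(abs(P[...,1])<.013)&(abs(P[...,2])>.035)&(abs(P[...,2])<.055)&(P[...,0]>-.08)
W=P@R.T+st['tool_pos']
for s in(-1,1):
    q=m&(P[...,2]*s>0)&(W[...,2]>.012);print(s,q.sum(),'finger lowest z mm',np.percentile(W[q][:,2],[.5,2,10])*1e3)
```

```text
[ 0.51655986 -0.01861571 -0.02257617]
t 7.1167 pos bf [-150.99    4.31] z -0.021839294592176026 F [-0.1 -0.8  0.6] shift cm (current axes) [1.82 0.04 0.08] (target axes) [1.82 0.04 0.07] turn deg [-0.01 -0.21  0.  ]
-1 2417 finger lowest z mm [23.65670111 25.09518106 29.31840691]
1 2383 finger lowest z mm [23.15891531 24.5379051  29.14435867]
```

View pics/w6.png

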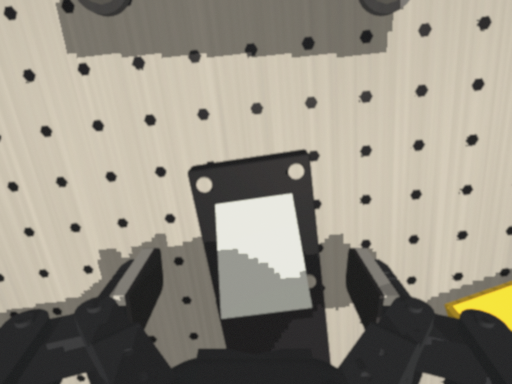

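The fingertips measure 23.5 mm high, one on each side of the foot with clear gaps (left tip at column ~160 against slide edge ~205, right ~350 against ~318). I'll go down 18 mm and push sideways slowly.

Emit:
carry_out --offset '[[0.6,0,0],[0.6,0,0],[0.6,0,0],[0,0,0],[0,0,0]]' --delta_rot '[[0,0,0],[0,0,0],[0,0,0],[0,0,0],[0,0,0]]'

```text
time: 7.53
tool_pos: [0.5182, -0.0187, -0.0387]
tcp_rot: [0.082, 1.57, -0.082]
wrist_force: [-1.0, -1.2, 0.2]
width: 0.998
```

Emit:
carry_out --offset '[[0,0,-0.3],[0,0,-0.3],[0,0,-0.2],[0,0,-0.2],[0,0,0]]' --delta_rot '[[0,0,0],[0,0,0],[0,0,0],[0,0,0],[0,0,0]]'

```text
time: 7.95
tool_pos: [0.5083, -0.0176, -0.038]
tcp_rot: [0.082, 1.569, -0.082]
wrist_force: [-0.3, 0.5, 0.4]
width: 1.001
```

Run:
```python
from h import *
go(-150.6,-14.5,-40)
```

```text
t 7.95 pos bf [-150.9    -4.46] z -0.03801749137238179 F [-0.3  0.5  0.4] shift cm (current axes) [ 0.2   0.03 -1.  ] (target axes) [ 0.2   0.03 -1.  ] turn deg [-0.01 -0.01 -0.  ]
```

Emit:
carry_out --offset '[[0.15,0,0],[0,0,-0.15],[0,0,-0.2],[0,0,-0.2],[0,0,-0.15]]' --delta_rot '[[0,0,0],[0,0,0],[0,0,0],[0,0,0],[0,0,0]]'

```text
time: 8.37
tool_pos: [0.5022, -0.0171, -0.0395]
tcp_rot: [0.082, 1.568, -0.082]
wrist_force: [1.5, -0.7, -1.1]
width: 0.997
```

Emit:
carry_out --offset '[[0,0,-0.1],[0,0,-0.1],[0,0,-0.1],[0,0,0],[0,0,0]]' --delta_rot '[[0,0,0],[0,0,0],[0,0,0],[0,0,0],[0,0,0]]'

```text
time: 8.78
tool_pos: [0.4989, -0.0166, -0.0395]
tcp_rot: [0.082, 1.569, -0.082]
wrist_force: [1.2, 0.4, 0.6]
width: 1.007
```

```bash
cat >> h.py <<'E'
def slide(st,p,box,thr=75):
    g=cv2.cvtColor(p,cv2.COLOR_RGB2GRAY);r0,r1,c0,c1=box
    L,R=edges(g,range(r0,r1),c0,c1,thr,True);o=[]
    for n,Q in(('L',L),('R',R)):
        w=[ray('wrist',q,.012,st)[:2] for q in Q];c,v=line(w);o.append(c);print(n,'bf',bf(c).round(1),'heading',ang(v).round(2),'px',np.round(Q[0],1),np.round(Q[-1],1))
E
python3 - <<'E'
from h import *
go(-150.6,-14.5,-40)
st,p,d=grab('w7')
slide(st,p,(175,230,185,345))
E
```

```text
t 8.7833 pos bf [-150.91  -13.91] z -0.03953692954690647 F [1.2 0.4 0.6] shift cm (current axes) [ 0.05  0.03 -0.06] (target axes) [ 0.05  0.03 -0.06] turn deg [-0.01 -0.   -0.  ]
L bf [-116.2  -30.6] heading -8.49 px [213.7 175. ] [198.3 229. ]
R bf [-121.5   23.5] heading 1.07 px [327.1 175. ] [344 229]
```

Emit:
carry_out --offset '[[0,0,0.5],[-2,0,0.3],[-3,0,0],[-4,0,0],[-4,0,0]]' --delta_rot '[[0,0,0],[0,0,0],[0,0,0],[0,0,0],[0,0,0]]'

```text
time: 9.25
tool_pos: [0.505, -0.0172, 0.0903]
tcp_rot: [0.083, 1.574, -0.082]
wrist_force: [2.0, -0.2, 0.2]
width: 0.999
```

Emit:
carry_out --offset '[[-4,0,0.5],[-4,0,0.5],[-4,0,0],[0,0,0],[0,0,0]]' --delta_rot '[[0,0,0],[0,0,0],[0,0,0],[0,0,0],[0,0,0]]'

```text
time: 9.67
tool_pos: [0.5192, -0.0186, 0.214]
tcp_rot: [0.082, 1.563, -0.082]
wrist_force: [-0.4, -0.3, -0.9]
width: 0.999
```

```bash
cat >> h.py <<'E'
def meas(name):
    # slide from wrist view by its black top surface (z=.012) and bright mirror
    st,p,d=grab(name);g=cv2.cvtColor(p,cv2.COLOR_RGB2GRAY);print('tcp',bf(st['tool_pos']).round(1),st['tool_pos'][2].round(4))
    n,lab,s,ce=cv2.connectedComponentsWithStats(np.uint8((p.min(2)>150)&(p.max(2).astype(int)-p.min(2)<40)))
    for k in range(1,n):
        if 300<s[k][4]<12000:
            w=ray('wrist',ce[k],.03,st)
            if abs(bf(w)[1])<40: print('bright',s[k],ce[k].round(1),'bf z30',bf(w).round(1))
    m=np.uint8(g<80);n,lab,s,ce=cv2.connectedComponentsWithStats(m)
    for k in range(1,n):
        if 1000<s[k][4]<40000: print('dark',s[k],ce[k].round(1),bf(ray('wrist',ce[k],.012,st)).round(1))
    return st,p,g
E
python3 - <<'E'
from h import *
st,p,g=meas('w8')
print(g[150,210:300:3]);print(g[200,210:300:3])
E
```

```text
tcp [-150.7    6.5] 0.214
bright [ 231  128   33   39 1193] [246.6 147.3] bf z30 [-138.8   -0.6]
dark [ 223  113   52  121 3603] [249.4 182.5] [-186.     2.2]
dark [    0   167   512   217 35258] [279.3 333. ] [-415.    44.7]
[188 188 192 192 182  65  53 176 227 226 226 227 226 226 227 226 226 225
  98  57  92 186 185 188 191 187 191 188 188 188]
[114 115 114 114  66  74  91  32  34  32  31  32  30  32  31  31  29  29
  30  29  39  83 121 182 182 186 186 188 185 183]
```

```bash
cat >> h.py <<'E'
def sides(st,p,seed,rows,thr=62):
    g=cv2.cvtColor(p,cv2.COLOR_RGB2GRAY);u,v=seed
    for nm,sg in(('L',-1),('R',1)):
        Q=[]
        for r in range(*rows):
            c=u
            # walk outwards: last dark pixel before table, mirror counted as inside
            seg=g[r,u-45:u+46].astype(float);i=np.flatnonzero(seg<thr)
            if len(i)==0: continue
            b=i[-1] if sg>0 else i[0]
            if 0<b<90: Q.append((u-45+b+sg*(thr-seg[b])/(seg[b+sg]-seg[b]),r))
        w=[ray('wrist',q,.012,st)[:2] for q in Q];c0,vv=line(w);print(nm,len(Q),'bf',bf(c0).round(2),'heading',ang(vv).round(2))
    # nose edge
    Q=[]
    for c in range(u-18,u+19):
        col=g[:v,c].astype(float);i=np.flatnonzero(col<thr)
        i=i[i>v-60]
        if len(i): b=i[0];Q.append((c,b-(thr-col[b])/(col[b-1]-col[b])))
    w=[ray('wrist',q,.012,st)[:2] for q in Q];c0,vv=line(w);a=ang(vv);print('nose bf',bf(c0).round(2),'heading',round((a+90+90)%180-90,2))
E
python3 - <<'E'
from h import *
z=np.load('pics/w8.npz');p=z['p'];st=dict(tool_pos=z['pos'],tcp_rot=z['rot'])
sides(st,p,(248,150),(122,190))
c=p[100:240,200:300,::-1];cv2.imwrite('pics/c8.png',cv2.resize(c,None,fx=5,fy=4))
E
```

```text
L 68 bf [-167.39  -25.22] heading 3.09
R 68 bf [-153.89   27.27] heading 1.61
nose bf [-111.99   -9.16] heading 35.53
```

View pics/c8.png

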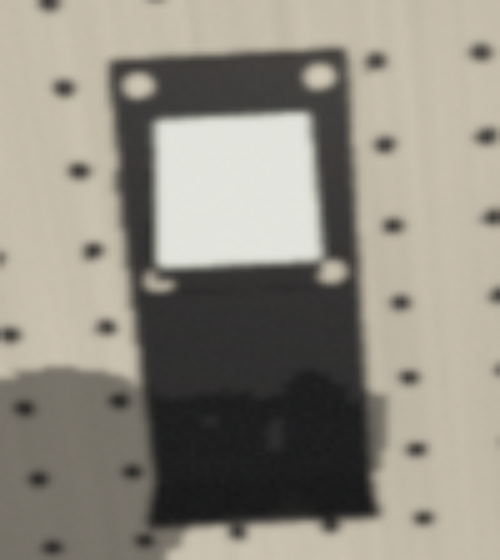

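The crop shows the slide nearly square: nose edge at row 55, tab at row 520, with about 3.6° still to turn and a lateral error of about -0.5 mm. Pushing the tab with two spread fingertips held at the bridge heading will square it as it goes. I'll move in behind the tab.

Emit:
carry_out --offset '[[0,-3,-0.15],[0,-3,-0.15],[0,-3,-0.15],[0,-2.7,-0.1],[2,0,0]]' --delta_rot '[[0,0,0],[0,0,0],[0,0,0],[0,0,0],[0,0,0]]' --fingers -0.5 --newtons 20

```text
time: 10.13
tool_pos: [0.4996, -0.1387, 0.1914]
tcp_rot: [0.082, 1.567, -0.087]
wrist_force: [0.4, -0.0, 0.5]
width: 0.3
```

Emit:
carry_out --offset '[[4,0,0],[4,0,0],[3,0,0],[0,0,0],[0,0,0]]' --delta_rot '[[0,0,0],[0,0,0],[0,0,0],[0,0,0],[0,0,0]]'

```text
time: 10.55
tool_pos: [0.4952, -0.133, 0.0766]
tcp_rot: [0.084, 1.578, -0.081]
wrist_force: [0.7, -0.4, 1.4]
width: 0.251
```

Run:
```python
from h import *
go(-268,1,-19)
st,p,d=grab('w9');R=Ro.from_rotvec(st['tcp_rot']).as_matrix();print(st['width'])
c=get_calibration('wrist');v,u=np.mgrid[0:384,0:512];P=np.stack([(u-c['cx'])/c['fx']*d,(v-c['cy'])/c['fy']*d,d],-1)@c['mount'][:3,:3].T+c['mount'][:3,3]
W=P@R.T+st['tool_pos']
m=(d>0)&(abs(P[...,1])<.013)&(abs(P[...,2])<.03)&(P[...,0]>-.07)&(W[...,2]>.02)
for s in(-1,1):
    q=P[m&(P[...,2]*s>0)]*1e3;print(s,len(q),'x',np.percentile(q[:,0],[90,98,99.8]),'z',np.percentile(q[:,2],[1,99]),'y',np.percentile(q[:,1],[1,50,99]))
# tab top edge: points z 30..45 near along -240
A=(W[...,:2]-B)@hv*1e3;Lt=(W[...,:2]-B)@nv*1e3
m=(d>0)&(W[...,2]>.033)&(W[...,2]<.045)&(A>-255)&(A<-225)&(abs(Lt)<45)
print('tab pts',m.sum());x=np.c_[A[m],Lt[m],W[m][:,2]*1e3]
if m.sum()>10:print(np.percentile(x,[2,50,98],axis=0)); k=np.polyfit(x[:,1],x[:,0],1);print('slope deg',np.degrees(np.arctan(k[0])),'along at 0',k[1])
```

```text
t 10.55 pos bf [-267.06   -5.37] z 0.07660298202185717 F [ 0.7 -0.4  1.4] shift cm (current axes) [ 9.55 -0.11  0.72] (target axes) [ 9.56 -0.09  0.64] turn deg [-0.01 -0.52 -0.11]
0.25059041220983996
-1 1521 x [-41.05905467 -35.60760163 -32.26320608] z [-23.79578558 -10.3719234 ] y [-11.33090637   6.56698674  10.73240729]
1 1522 x [-40.98175558 -36.01600166 -32.58703028] z [10.8126297  24.27159402] y [-11.22665298   6.54814551  10.7978136 ]
tab pts 552
[[-238.14203499  -21.17533211   33.38374828]
 [-235.2066111     5.87696506   40.4260803 ]
 [-232.67211717   32.47175881   41.93506033]]
slope deg 3.5066444472351566 along at 0 -235.5373075080911
```

Emit:
carry_out --offset '[[3,0,0],[3,0,0],[2.5,0,0],[0,0,0],[0,0,0]]' --delta_rot '[[0,0,0],[0,0,0],[0,0,0],[0,0,0],[0,0,0]]'

```text
time: 11.02
tool_pos: [0.4996, -0.1343, -0.0037]
tcp_rot: [0.082, 1.569, -0.082]
wrist_force: [0.1, -0.8, -0.8]
width: 0.249
```

Emit:
carry_out --offset '[[0,0,0],[0,0,0],[0,0,0],[0,0,0],[0,0,0]]' --delta_rot '[[0,0,0],[0,0,0],[0,0,0],[0,0,0],[0,0,0]]'

```text
time: 11.43
tool_pos: [0.5, -0.1346, -0.0035]
tcp_rot: [0.082, 1.567, -0.083]
wrist_force: [-0.5, -0.2, 0.4]
width: 0.252
```

```bash
python3 -c "
from h import *
go(-268,1,-19)"
```

```text
t 11.4333 pos bf [-268.11   -0.5 ] z -0.003475566386154594 F [-0.5 -0.2  0.4] shift cm (current axes) [1.55 0.01 0.15] (target axes) [1.55 0.01 0.15] turn deg [-0.01  0.11  0.02]
```

Emit:
carry_out --offset '[[0.8,0,0.15],[0.7,0,0],[0,0.3,0],[0,0.4,0],[0,0.4,0]]' --delta_rot '[[0,0,0],[0,0,0],[0,0,0],[0,0,0],[0,0,0]]'

```text
time: 11.85
tool_pos: [0.5012, -0.123, -0.0202]
tcp_rot: [0.083, 1.57, -0.082]
wrist_force: [0.1, -0.3, -0.3]
width: 0.252
```

Emit:
carry_out --offset '[[0,0.3,0],[0,0.3,0],[0,0.3,0],[0,0.3,0],[0,0.3,0]]' --delta_rot '[[0,0,0],[0,0,0],[0,0,0],[0,0,0],[0,0,0]]'

```text
time: 12.27
tool_pos: [0.5034, -0.1086, -0.0195]
tcp_rot: [0.082, 1.569, -0.083]
wrist_force: [-0.9, -2.1, -0.1]
width: 0.249
```

Emit:
carry_out --offset '[[0,0.3,0],[0,0.3,0],[0,0.3,0],[0,0.3,0],[0,0.2,0]]' --delta_rot '[[0,0,0],[0,0,0],[0,0,0],[0,0,0],[0,0,0]]'

```text
time: 12.68
tool_pos: [0.5049, -0.0944, -0.0195]
tcp_rot: [0.082, 1.569, -0.082]
wrist_force: [-0.4, -1.9, 0.7]
width: 0.25
```

```bash
cat >> h.py <<'E'
def cloudbf(st,d):
    R=Ro.from_rotvec(st['tcp_rot']).as_matrix();c=get_calibration('wrist');v,u=np.mgrid[0:384,0:512]
    P=np.stack([(u-c['cx'])/c['fx']*d,(v-c['cy'])/c['fy']*d,d],-1)@c['mount'][:3,:3].T+c['mount'][:3,3]
    W=P@R.T+st['tool_pos'];return (W[...,:2]-B)@hv*1e3,(W[...,:2]-B)@nv*1e3,W[...,2]*1e3,d>0
def tab(st,d,a0):
    A,L,Z,ok=cloudbf(st,d);m=ok&(Z>34)&(Z<44)&(abs(A-a0)<12)&(abs(L)<40);x=np.c_[A[m],L[m]]
    k=np.polyfit(x[:,1],x[:,0],1);lo,hi=np.percentile(x[:,1],[1,99]);print('tab n',m.sum(),'lat',lo.round(1),hi.round(1),'mid',((lo+hi)/2).round(2),'slope',np.degrees(np.arctan(k[0])).round(2),'along',k[1].round(2))
E
python3 -c "
from h import *
go(-111,0,-19)
st,p,d=grab('w10');tab(st,d,bf(st['tool_pos'])[0]+13)
"
```

```text
t 12.6833 pos bf [-2.2766e+02  2.0000e-01] z -0.019476538866349064 F [-0.4 -1.9  0.7] shift cm (current axes) [-0.05 11.67 -0.02] (target axes) [-0.05 11.67 -0.02] turn deg [-0.    0.01  0.01]
tab n 2569 lat -22.9 32.9 mid 4.97 slope 2.04 along -216.16
```

Run:
```python
from h import *
z=np.load('pics/w10.npz');p=z['p'];d=z['d'];st=dict(tool_pos=z['pos'],tcp_rot=z['rot'])
A,L,Z,ok=cloudbf(st,d)
for lo,hi in((-23,-18),(-9,-3),(-3,3),(3,9),(26,31)):
    m=ok&(Z>37)&(Z<43)&(A>-225)&(A<-205)&(L>lo)&(L<hi);print(lo,hi,m.sum(),np.percentile(A[m],[5,50,95]).round(2) if m.sum() else '')
g=cv2.cvtColor(p,cv2.COLOR_RGB2GRAY);print(g[100,150:350:5])
cv2.imwrite('pics/w10b.png',p[:,:,::-1])
```

```text
-23 -18 217 [-221.98 -217.26 -214.39]
-9 -3 166 [-216.96 -214.76 -213.92]
-3 3 162 [-216.86 -214.55 -213.67]
3 9 166 [-217.   -214.54 -213.48]
26 31 132 [-216.22 -214.   -213.05]
[227 227 228 225 229 230 231 225 229 227  77  78  78  81  82  82  83  85
  86  87  89  89  90  91  90  91  92  91  92  93  91  91  89  89  89  90
 135  77 194 228]
```

View pics/w10b.png

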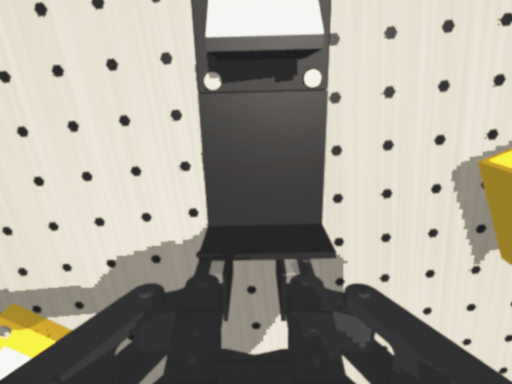

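The view shows the slide flush against the fingers and square to within about 1°, with its tab edge at row 256 (columns 202–335). It sits about 5 mm to the +x side, because the fingers held the tail while it turned. I'll repeat the sideways nudge, this time about the estimated centre of mass.

Emit:
carry_out --offset '[[0,-0.8,0],[0,-1,0],[-3,0,0],[-4,0,0],[-3,0,0.3]]' --delta_rot '[[0,0,0],[0,0,0],[0,0,0],[0,0,0],[0,0,0]]'

```text
time: 13.15
tool_pos: [0.5051, -0.1137, 0.0816]
tcp_rot: [0.084, 1.57, -0.083]
wrist_force: [1.6, 0.1, -0.2]
width: 0.247
```

Emit:
carry_out --offset '[[0,3.9,0],[0,3.9,0],[0,3.9,0],[0,0,0],[0,0,0]]' --delta_rot '[[0,0,0],[0,0,0],[0,0,0],[0,0,0],[0,0,0]]' --fingers 1

```text
time: 13.57
tool_pos: [0.5182, 0.0045, 0.0804]
tcp_rot: [0.08, 1.569, -0.08]
wrist_force: [-0.6, -0.3, -0.4]
width: 0.938
```

Emit:
carry_out --offset '[[0,0,0],[0,0,0],[0,0,0],[0,0,0],[0,0,0]]' --delta_rot '[[0,0,0],[0,0,0],[0,0,0],[0,0,0],[0,0,0]]'

```text
time: 13.98
tool_pos: [0.5181, 0.0025, 0.0803]
tcp_rot: [0.084, 1.569, -0.084]
wrist_force: [-0.6, 0.1, 0.3]
width: 1.003
```

```bash
cat >> h.py <<'E'
def mir(st,p,d):
    # slide by world-height points: mirror/foot from depth: side extents of points 9..15mm
    A,L,Z,ok=cloudbf(st,d);g=cv2.cvtColor(p,cv2.COLOR_RGB2GRAY)
    m=ok&(Z>8)&(Z<15)&(abs(L)<45)
    a0=A[m&(abs(L)<15)];nose=np.percentile(a0,99.5);print('nose along',nose.round(1))
    X=[]
    for s in np.arange(nose-90,nose-2,4):
        k=L[m&(abs(A-s)<2)]
        if len(k)>20: X.append((s,np.percentile(k,1),np.percentile(k,99)))
    X=np.array(X);good=abs(X[:,2]-X[:,1]-56)<4;X=X[good]
    for i,n in((1,'L'),(2,'R')):
        k=np.polyfit(X[:,0],X[:,i],1);print(n,'n',len(X),'rel heading',np.degrees(np.arctan(k[0])).round(2),'lat at origin',np.polyval(k,nose-35).round(2))
E
python3 - <<'E'
from h import *
st,p,d=grab('w11');go(-128,4,-40);mir(st,p,d)
z=np.load('pics/w8.npz');mir(dict(tool_pos=z['pos'],tcp_rot=z['rot']),z['p'],z['d'])
E
```

```text
t 14.0333 pos bf [-129.73    3.17] z 0.08032330538563313 F [ 0.  -0.6  0.3] shift cm (current axes) [12.03  0.17  0.08] (target axes) [12.03  0.17  0.08] turn deg [-0.09 -0.01  0.  ]
nose along -81.6
L n 22 rel heading -1.43 lat at origin -24.15
R n 22 rel heading -1.81 lat at origin 30.8
nose along -102.1
L n 23 rel heading -3.33 lat at origin -27.25
R n 23 rel heading -3.34 lat at origin 27.45
```

Depth measurement: the slide is at lateral +3.3 mm and 1.6° short of square, with its origin at along -116.6. I'll descend and nudge.

Emit:
carry_out --offset '[[3,0,0.1],[3,0,0],[3,0,0],[2,0,0],[0.9,0,0]]' --delta_rot '[[0,0,0],[0,0,0],[0,0,0],[0,0,0],[0,0,0]]'

```text
time: 14.45
tool_pos: [0.5161, 0.0032, -0.0418]
tcp_rot: [0.083, 1.575, -0.083]
wrist_force: [-0.9, -0.2, 0.2]
width: 1.0
```

Emit:
carry_out --offset '[[0,0,0],[0,0,-0.4],[0,0,-0.4],[0,0,-0.3],[0,0,0]]' --delta_rot '[[0,0,0],[0,0,0],[0,0,0],[0,0,0],[0,0,0]]'

```text
time: 14.87
tool_pos: [0.5085, 0.0046, -0.0373]
tcp_rot: [0.082, 1.567, -0.082]
wrist_force: [-0.5, 0.8, 0.8]
width: 0.997
```

Run:
```python
from h import *
go(-130,-14.5,-40)
```

```text
t 14.8667 pos bf [-128.82   -6.59] z -0.037288476155372424 F [-0.5  0.8  0.8] shift cm (current axes) [ 0.27 -0.12 -0.79] (target axes) [ 0.27 -0.12 -0.79] turn deg [-0.    0.11 -0.01]
```

Emit:
carry_out --offset '[[0.2,-0.1,0],[0,0,-0.2],[0,0,-0.15],[0,0,-0.15],[0,0,-0.1]]' --delta_rot '[[0,0,0],[0,0,0],[0,0,0],[0,0,0],[0,0,0]]'

```text
time: 15.28
tool_pos: [0.5026, 0.004, -0.0404]
tcp_rot: [0.082, 1.568, -0.082]
wrist_force: [1.4, -0.7, -0.8]
width: 0.999
```

Emit:
carry_out --offset '[[0,0,-0.1],[0,0,-0.1],[0,0,0],[0,0,0],[0,0,0]]' --delta_rot '[[0,0,0],[0,0,0],[0,0,0],[0,0,0],[0,0,0]]'

```text
time: 15.7
tool_pos: [0.5004, 0.0044, -0.0405]
tcp_rot: [0.082, 1.569, -0.082]
wrist_force: [1.9, -0.6, 1.0]
width: 0.999
```

Run:
```python
from h import *
st,p,d=grab('w12');go(-130,-14.5,-40);mir(st,p,d)
```

```text
t 15.75 pos bf [-129.87  -14.55] z -0.040447584796049894 F [1.9 0.5 0.6] shift cm (current axes) [-0.04 -0.01  0.01] (target axes) [-0.04 -0.01  0.01] turn deg [-0.01  0.03 -0.  ]
nose along -80.7
L n 13 rel heading 0.62 lat at origin -27.24
R n 13 rel heading -1.28 lat at origin 28.12
```

Emit:
carry_out --offset '[[0,0,0.6],[-1,0,0.6],[-3,0,0.2],[-4,0,0],[-4,0,0]]' --delta_rot '[[0,0,0],[0,0,0],[0,0,0],[0,0,0],[0,0,0]]'

```text
time: 16.17
tool_pos: [0.5128, 0.003, 0.08]
tcp_rot: [0.082, 1.573, -0.082]
wrist_force: [0.8, -1.1, -0.7]
width: 0.996
```

Emit:
carry_out --offset '[[0,-3,0],[0,-3,0],[0,-1,0],[0,0,0],[0,0,0]]' --delta_rot '[[0,0,0],[0,0,0],[0,0,0],[0,0,0],[0,0,0]]'

```text
time: 16.58
tool_pos: [0.5064, -0.0668, 0.0793]
tcp_rot: [0.085, 1.57, -0.083]
wrist_force: [0.1, -0.1, 0.0]
width: 1.0
```

Run:
```python
from h import *
st,p,d=grab('w13');go(-245,0,-19);mir(st,p,d)
```

```text
t 16.6333 pos bf [-199.46   -1.33] z 0.079015591285511 F [ 0.1  0.3 -0.6] shift cm (current axes) [ 9.8  -4.56  0.15] (target axes) [ 9.8  -4.55  0.13] turn deg [-0.06 -0.07 -0.05]
nose along -81.0
L n 22 rel heading 0.21 lat at origin -26.99
R n 22 rel heading 0.17 lat at origin 28.12
```

The slide is now square (+0.2°), lateral about +0.5 mm, with its origin at along -116. Behind the tab again for the straight push.

Emit:
carry_out --offset '[[0,-2.5,0.1],[0,-2,0.1],[0,0,0],[2,0,0],[2,0,0]]' --delta_rot '[[0,0,0],[0,0,0],[0,0,0],[0,0,0],[0,0,0]]' --fingers -0.5

```text
time: 17.05
tool_pos: [0.5057, -0.1109, 0.04]
tcp_rot: [0.083, 1.566, -0.082]
wrist_force: [-0.2, 0.7, -0.8]
width: 0.298
```

Emit:
carry_out --offset '[[2,0,0],[2,0,0],[1.5,0,0],[0,0,0],[0,0,0]]' --delta_rot '[[0,0,0],[0,0,0],[0,0,0],[0,0,0],[0,0,0]]'

```text
time: 17.47
tool_pos: [0.5027, -0.1101, -0.0168]
tcp_rot: [0.083, 1.573, -0.081]
wrist_force: [0.3, -0.1, -0.2]
width: 0.251
```

```bash
python3 -c "
from h import *
print(read_state()['width']);go(-245,0.5,-19)"
```

```text
0.250663328308137
t 17.4667 pos bf [-243.46   -0.34] z -0.01682323183739954 F [ 0.3 -0.1 -0.2] shift cm (current axes) [ 0.22 -0.15  0.08] (target axes) [ 0.22 -0.15  0.08] turn deg [ 0.04 -0.2  -0.06]
```

Emit:
carry_out --offset '[[0.1,0.3,0],[0,0.3,0],[0,0.3,0],[0,0.3,0],[0,0.3,0]]' --delta_rot '[[0,0,0],[0,0,0],[0,0,0],[0,0,0],[0,0,0]]'

```text
time: 17.88
tool_pos: [0.5062, -0.0965, -0.0158]
tcp_rot: [0.082, 1.568, -0.083]
wrist_force: [-0.1, -0.7, -0.3]
width: 0.248
```

Emit:
carry_out --offset '[[0,0.3,0],[0,0.4,0],[0,0.4,0],[0,0.4,0],[0,0.4,0]]' --delta_rot '[[0,0,0],[0,0,0],[0,0,0],[0,0,0],[0,0,0]]'

```text
time: 18.3
tool_pos: [0.508, -0.0779, -0.0163]
tcp_rot: [0.082, 1.568, -0.083]
wrist_force: [-0.9, -2.6, 1.5]
width: 0.25
```

Emit:
carry_out --offset '[[0,0.4,0],[0,0.4,0],[0,0.4,0],[0,0.3,0],[0,0.2,0]]' --delta_rot '[[0,0,0],[0,0,0],[0,0,0],[0,0,0],[0,0,0]]'

```text
time: 18.72
tool_pos: [0.5093, -0.0605, -0.0167]
tcp_rot: [0.082, 1.569, -0.082]
wrist_force: [0.0, -3.1, 2.5]
width: 0.249
```

Run:
```python
from h import *
st,p,d=grab('w14');go(-111,0.5,-19);mir(st,p,d)
```

```text
t 18.7667 pos bf [-193.19    0.99] z -0.01670679648742112 F [ 0.3 -0.4  0.6] shift cm (current axes) [ 0.23  8.22 -0.05] (target axes) [ 0.23  8.22 -0.05] turn deg [-0.   -0.01 -0.02]
nose along -105.5
L n 18 rel heading 0.04 lat at origin -27.74
R n 18 rel heading -0.01 lat at origin 27.04
```

Heading 0.0°, lateral about -0.3 mm: dead straight. Continuing under the bridge.

Emit:
carry_out --offset '[[0,0.3,0],[0,0.4,0],[0,0.4,0],[0,0.4,0],[0,0.4,0]]' --delta_rot '[[0,0,0],[0,0,0],[0,0,0],[0,0,0],[0,0,0]]'

```text
time: 19.18
tool_pos: [0.5112, -0.0416, -0.0167]
tcp_rot: [0.082, 1.57, -0.082]
wrist_force: [-0.3, -1.7, 1.4]
width: 0.25
```

Emit:
carry_out --offset '[[0,0.4,0],[0,0.4,0],[0,0.4,0],[0,0.4,0],[0,0.4,0]]' --delta_rot '[[0,0,0],[0,0,0],[0,0,0],[0,0,0],[0,0,0]]'

```text
time: 19.6
tool_pos: [0.5133, -0.0217, -0.0167]
tcp_rot: [0.082, 1.569, -0.082]
wrist_force: [-0.7, -2.1, -0.5]
width: 0.251
```

Emit:
carry_out --offset '[[0,0.4,0],[0,0.4,0],[0,0.4,0],[0,0.3,0],[0,0.2,0]]' --delta_rot '[[0,0,0],[0,0,0],[0,0,0],[0,0,0],[0,0,0]]'

```text
time: 20.02
tool_pos: [0.5151, -0.0048, -0.0167]
tcp_rot: [0.082, 1.569, -0.082]
wrist_force: [-0.1, -1.9, -0.4]
width: 0.25
```

Run:
```python
from h import *
st,p,d=grab('w15');go(-111,0,-19);mir(st,p,d)
A,L,Z,ok=cloudbf(st,d);a=bf(st['tool_pos'])[0]
for lo,hi in((-27,-25),(-8,8),(25,27)):
    m=ok&(Z>37)&(Z<43)&(abs(A-a-12)<12)&(L>lo)&(L<hi);print('tab',m.sum(),np.percentile(A[m],[2,5,50,95]).round(2) if m.sum() else '')
```

```text
t 20.0667 pos bf [-137.2    1. ] z -0.016685709842118895 F [-0.6  0.6  1.2] shift cm (current axes) [ 0.23  2.62 -0.1 ] (target axes) [ 0.23  2.62 -0.1 ] turn deg [-0.01 -0.01 -0.03]
nose along -49.5
L n 18 rel heading 0.11 lat at origin -27.73
R n 18 rel heading -0.08 lat at origin 27.02
tab 54 [-126.9  -126.79 -124.83 -123.79]
tab 402 [-127.25 -127.   -124.77 -123.94]
tab 59 [-131.82 -131.46 -125.19 -124.  ]
```

Emit:
carry_out --offset '[[0,0.3,0],[0,0.4,0],[0,0.4,0],[0,0.4,0],[0,0.3,0]]' --delta_rot '[[0,0,0],[0,0,0],[0,0,0],[0,0,0],[0,0,0]]'

```text
time: 20.48
tool_pos: [0.5171, 0.0131, -0.0167]
tcp_rot: [0.082, 1.569, -0.082]
wrist_force: [-0.4, -1.9, -1.1]
width: 0.248
```

Emit:
carry_out --offset '[[0,0.2,0],[0,0.2,0],[0,0.1,0],[0,0,0],[0,0,0]]' --delta_rot '[[0,0,0],[0,0,0],[0,0,0],[0,0,0],[0,0,0]]'

```text
time: 20.9
tool_pos: [0.5178, 0.0179, -0.0165]
tcp_rot: [0.083, 1.569, -0.082]
wrist_force: [0.2, 0.2, -0.2]
width: 0.253
```

```bash
cat >> h.py <<'E'
def fin(name):
    st,p,d=grab(name);mir(st,p,d);A,L,Z,ok=cloudbf(st,d)
    for lo,hi in((-27,-25),(-8,8),(25,27)):
        m=ok&(Z>37)&(Z<43)&(abs(A+100)<9)&(L>lo)&(L<hi);print('tab',m.sum(),np.percentile(A[m],[2,5,50,95]).round(2) if m.sum() else '')
    g=cv2.cvtColor(p,cv2.COLOR_RGB2GRAY)
    m=ok&(Z>58)&(Z<70)&(abs(A+45)<15)&(abs(L)<15);
    if m.sum():print('entrance edge along',np.percentile(A[m],[.5,2]))
    return st,p,d
E
python3 - <<'E'
from h import *
fin('w16');go(-111,0,-19)
E
```

```text
nose along -50.1
L n 12 rel heading -0.11 lat at origin -27.68
R n 12 rel heading -0.08 lat at origin 27.13
tab 58 [-104.19 -104.17 -101.77 -100.92]
tab 439 [-104.52 -104.32 -101.92 -100.95]
tab 66 [-108.96 -108.64 -102.53 -101.07]
entrance edge along [-45.22666117 -44.97046202]
t 20.95 pos bf [-114.7    1.3] z -0.016479028119897966 F [-0.9 -1.2 -0.2] shift cm (current axes) [ 0.25  0.37 -0.13] (target axes) [ 0.25  0.37 -0.13] turn deg [-0.02  0.02 -0.02]
```

Entrance edge reads -45.1 mm as given, and the tab's rear face is at -104.2. About 4.1 mm remains.

Emit:
carry_out --offset '[[0,0.15,0],[0,0.15,0],[0,0.1,0],[0,0,0],[0,0,0]]' --delta_rot '[[0,0,0],[0,0,0],[0,0,0],[0,0,0],[0,0,0]]'

```text
time: 21.37
tool_pos: [0.5182, 0.0216, -0.0165]
tcp_rot: [0.082, 1.569, -0.082]
wrist_force: [-0.2, -1.6, 1.7]
width: 0.253
```

Emit:
carry_out --offset '[[0,-0.5,0],[0,-1.5,0],[0,-1.5,0],[-2,0,0],[-3,0,0]]' --delta_rot '[[0,0,0],[0,0,0],[0,0,0],[0,0,0],[0,0,0]]'

```text
time: 21.78
tool_pos: [0.5103, -0.0137, 0.0305]
tcp_rot: [0.084, 1.577, -0.083]
wrist_force: [-0.3, 0.0, 0.2]
width: 0.249
```

Emit:
carry_out --offset '[[-4,0,0],[-4,3,0],[-4,3,0],[-4,0,0],[0,0,0]]' --delta_rot '[[0,0,0],[0,0,0],[0,0,0],[0,0,0],[0,0,0]]'

```text
time: 22.2
tool_pos: [0.5254, 0.0378, 0.1894]
tcp_rot: [0.082, 1.554, -0.079]
wrist_force: [1.3, -0.5, 0.5]
width: 0.247
```

Run:
```python
from h import *
st,p,d=fin('w17');print(bf(st['tool_pos']),st['tool_pos'][2])
u=[int(x) for x in (0,0)]
c=get_calibration('wrist');R=Ro.from_rotvec(st['tcp_rot']).as_matrix()
X=np.r_[B,.06];q=c['mount'][:3,:3].T@(R.T@(X-st['tool_pos'])-c['mount'][:3,3]);u,v=int(c['fx']*q[0]/q[2]+c['cx']),int(c['fy']*q[1]/q[2]+c['cy']);print(u,v)
# bird view of the hole from straight above needs camera over it: where is camera
cam=R@c['mount'][:3,3]+st['tool_pos'];print('cam bf',bf(cam),cam[2])
im=cv2.resize(p[max(0,v-90):v+170,u-130:u+130,::-1],None,fx=2.2,fy=2.2);cv2.imwrite('pics/c17.png',im)
```

```text
nose along -50.4
L n 11 rel heading 0.07 lat at origin -27.38
R n 11 rel heading -0.2 lat at origin 27.4
tab 6 [-99.29 -99.27 -98.41 -97.36]
tab 45 [-99.59 -99.49 -98.14 -97.18]
tab 5 [-99.25 -99.21 -98.49 -97.52]
entrance edge along [-44.7397808  -44.69132119]
[-94.03778248   6.73379258] 0.18942778387682133
244 67
cam bf [-17.01450652   3.93800812] 0.3645291622971495
```

View pics/c17.png

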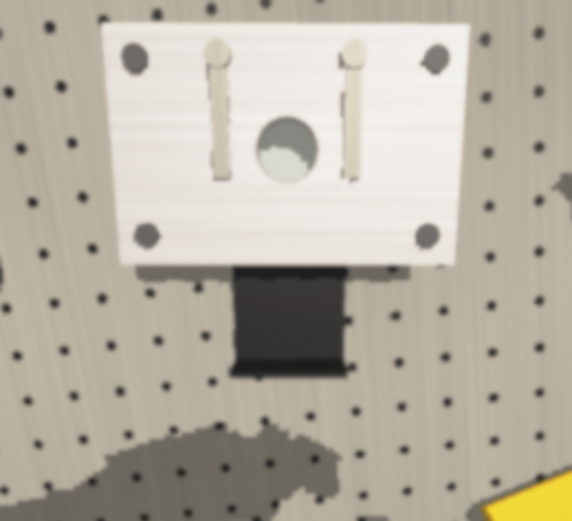

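The hole at (287,148) is filled entirely by the mirror (part lit, part in shadow), and the tail sits square and centred under the plate. I'll let the arm settle, take a top view to compare the bystanders, and hand in.

Emit:
carry_out --offset '[[0,0,0],[0,0,0],[0,0,0],[0,0,0],[0,0,0]]' --delta_rot '[[0,0,0],[0,0,0],[0,0,0],[0,0,0],[0,0,0]]'

```text
time: 22.67
tool_pos: [0.5186, 0.0362, 0.1784]
tcp_rot: [0.083, 1.572, -0.083]
wrist_force: [-1.0, 0.0, -0.1]
width: 0.25
```

Run:
```python
from h import *
fin('w18')
p,d=read_camera('top');q=np.load('pics/top0.npz')['p']
df=np.uint8((cv2.absdiff(p,q).max(2)>60));df=cv2.morphologyEx(df,cv2.MORPH_OPEN,np.ones((3,3),np.uint8))
n,l,s,c=cv2.connectedComponentsWithStats(df);print([tuple(map(int,x)) for x in s[1:] if x[4]>20])
# yellow slides before/after
for im in(q,p):
    y=np.uint8((im[...,0]>150)&(im[...,2]<60));n,l,s,c=cv2.connectedComponentsWithStats(y);print([(c[k].round(1).tolist(),int(s[k][4])) for k in range(1,n) if s[k][4]>100])
print(finish_job())
```

```text
nose along -50.0
L n 11 rel heading -0.26 lat at origin -27.29
R n 11 rel heading -0.1 lat at origin 27.54
tab 8 [-100.25 -100.24  -98.53  -97.17]
tab 64 [-100.44 -100.38  -98.5   -97.19]
tab 8 [-100.41 -100.36  -98.73  -97.28]
entrance edge along [-44.57554409 -44.50772506]
[(157, 79, 134, 121, 9405), (285, 163, 20, 26, 419), (264, 169, 6, 15, 78), (157, 173, 25, 69, 1176), (250, 176, 10, 15, 92), (266, 189, 24, 47, 933), (270, 237, 16, 12, 171), (139, 242, 161, 142, 11758), (332, 311, 180, 73, 6725)]
[([284.0, 115.8], 771), ([339.8, 248.5], 885), ([176.0, 264.0], 683), ([170.8, 295.6], 181)]
[([294.3, 124.1], 186), ([342.7, 250.0], 798), ([183.6, 262.4], 228)]
the job is handed in; nothing more can be done
None
```

The job is handed in at about 23 s: the black slide is under the bridge with its mirror filling the hole, nose towards the lamp. I nudged it sideways twice with one fingertip pad to square and centre it, then pushed it straight in on the tab. It was never gripped or lifted.

**Last checks (wrist camera depth):**

| Check | Measured | Target |
|---|---|---|
| Tab rear face along the bridge axis | about -100.3 mm | -100 mm |
| Sideways error of the slide | about 0.1 mm | 0 |
| Angle to the bridge | within 0.3° | 0° |

- **Hole:** the last wrist picture showed only mirror in it.
- **Robot:** clear of everything at hand-in. The wrist forces I read stayed at a few N.

**What disagreed or failed:**
- **Fingertip position:** both cameras placed the fingertips about 33 mm (nearly shut) to 46 mm (open) above the reported TCP. I worked with the measured offset.
- **First tab push:** it squared the slide but carried it about 3–5 mm sideways, so I repeated the sideways nudge.
- **Bystanders:** the before/after top view did not settle whether they stayed put, because the arm and its shadow covered much of it. The yellow slides' apparent shifts (up to about 13 px) are probably from partial covering. No contact with anything else showed in the forces I read.

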